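# Shut the dish dryer with the window pole and start it

## Task

Shut the dish-drying cabinet and start it: take the hooked pole from its rest, hook it into the ring on the clear shutter, pull the shutter fully down with the pole (no hand on the shutter), and lay the pole back in its rest, hook hanging down as it was. Then lift the grey guard hood well open, flip the toggle beneath it fully over towards the hood's hinge, and lower the hood fully shut again. Leave the bowl, sugar jar, game case and spoon rest where they are.

Things in the scene. Friction and masses are not known exactly. Their poses are not given: they have to be found in the camera images.
- cabinet: Fixed dish-drying cabinet on the bench, 200 (x) x 300 (y) x 370 mm high: white base (30 high) and top, aluminium posts, clear side, back and upper front panels. Origin: centre of its underside; its front faces its own -x, guides on the front reach to x = -114 mm.
- shutter: Clear sash, 266 x 170 mm, with aluminium rails and pull ring, sliding on the cabinet's front. Origin: centre of the ring, 285 mm above the bench when fully up, 155 when shut on its stop. Axes as the cabinet's. Level steel ring: mean radius 26 mm, bar 8 mm thick, hole 44 mm. Face of the sash rail 30 mm on the +x side, joined by a 22 mm wide lug.
- ring_bar (a point): Middle of the ring's bar on the robot's side (26 mm on the -x side of the ring's centre): the bar the hook goes over, prong inside the ring. The sash has stiff guides and stays where it is left: about 3 N pulls it down, about 7 N pushes it up.
- rest: Fixed steel pole rest: base plate 130 x 70 x 6 mm, two upright cheeks 8 mm thick, 62 mm wide at x = -44 and +44 mm (80 mm free between), each with a flared notch: floor 45 mm above the bench, 24 mm wide at the bottom, 42 at the top, which is 67 mm high. Origin: centre of the underside; the pole lies along its x, hook to +x.
- pole: Short pole, 206 mm long, 0.1 to 0.17 kg: wooden square grip 124 x 20 x 20 mm, then an 8 mm thick aluminium rod with a hook. Origin: centre of the grip, 55 mm above the bench when lying in the rest (within 12 mm of the rest's centre along x). x along the pole to the hook, z up as it lies; the hook hangs down.
- hook (a point): Point in the hook's mouth, at (124, 0, -11.5) mm of the pole, where a hooked bar sits. In the pole's x-z plane (mm) the rod's centre line runs from (60, 0) to the corner (118, 0), by a 24 mm bridge to (140, -10), and by a 32 mm prong back to its end (126, -39). With the pole's x raised 25 degrees the bridge is level and the prong points straight down, so it drops over a bar from above.
- switchbox: Fixed white switch box 130 (x) x 100 (y) x 28 mm high. Origin: centre of its underside; x points from the hood's tongue to the hood's hinge.
- hood (a joint): Angle of the grey guard hood in rad: 0 = shut on the box, 1.85 = fully open. Friction hinge: it stays where it is left; about 0.7 N at the tongue moves it. The hood covers 90 (x) x 76 (y) mm, from x = -45 to 45 mm of the box, and its top is 75 mm above the bench when shut.
- hood_hinge (a point): Point on the hood's hinge axis (along the box's y) at x = 45 mm, 30 mm above the bench.
- tongue (a point): Grip point on the hood's tongue: a tab 25 mm wide (y), 10 mm thick, 52 mm long in front of the hood; this point is 32 mm out from the hood's front face, 122 mm in front of the hinge and 30 mm above it when shut; it turns with the hood.
- switch (a joint): Angle of the steel toggle under the hood in rad: 0 = off, leaning 0.45 rad to the box's -x; 0.9 = on, fully over, leaning 0.45 rad to +x. Stays where it is left; about 1 N at the tip moves it. Pivot at the box's centre, 30 mm above the bench.
- switch_tip (a point): Centre of the toggle's ball tip (14 mm diameter), 30 mm from its pivot.
- bowl: Bystander: loose white ceramic ramen bowl standing inside the cabinet, rim 160 mm, 70 mm high. Origin: centre of its underside.
- jar: Bystander: loose white lidded sugar jar, 82 mm diameter, 118 mm high. Origin: centre of its underside.
- case: Bystander: loose flat black game case 135 x 190 x 15 mm with a steel spring clip (22 mm high) on its -x edge. Origin: centre of its underside.
- spoonrest: Bystander: loose stainless spoon rest, 100 mm dish with a handle to its +x, 193 mm long, 12 mm high. Origin: centre of the dish's underside.
Things that resemble listed ones, but are neither listed nor needed, are in the scene too. There is more than one size of the pole; the job needs the middle-sized. Leave any blue look-alike of the switchbox alone.

How it is judged:
By the outcome, as a careful person would: the job done as asked, in the order asked, and still so for the second after the job is handed in, with the robot touching nothing.
It also fails if it takes over 72 s, if anything falls off the work surface, if the arm or the gripper's body presses on something with over 40 N, if the wrist force passes 120 N, or if a joint passes its speed limit or range.

## Robot

A 6-joint arm with a two-finger parallel gripper is mounted at the origin on the work surface. World frame = base frame: x ahead of the robot, y to its left, z up, the work surface at z = 0. Lengths are in m, angles in rad, forces in N, time in s.
With the tool pointing down it reaches from about 0.3 to 0.825 m from the base axis. Payload 5.4 kg.
Tool frame: the origin (TCP) lies at the very end of the fingers, on their centre line; the grasp point (between the pads) lies 19 mm behind it; z points along the fingers, y is the line along which they close (so a half turn about z gives the same grasp; the last joint's range is limited). The gripper opens to 92 mm and grips with 3 to 60 N. Pads are 20 mm wide; open, the fingers measure 128 mm over their backs; the gripper's body (75 mm by 189 mm) begins 69 mm behind the grasp point.
Start: joints at [1.124, 0.158, 1.597, -0, 1.386, -0.21], TCP at [0.135, 0.559, 0.215] pointing down, gripper open.
Joint ranges: [-2.91, 2.91], [-0.94, 2.29], [0.18, 2.7], [-1.29, 4.43], [0.17, 2.64], [-3, 3]. Speed limits (rad/s): [2.57, 2.57, 3.14, 3.14, 3.14, 3.14].

## Interface

Orientations are given as a 3x3 rotation matrix whose columns are the frame's x, y, z axes.
In Python, from bench import env gives the robot as it stands.
- The arm moves only by the tool servo_tool, never from a script. Its argument "deltas" is text: rows parted by semicolons, each of 7 numbers parted by spaces: the closure, from 0 (fully open) to 1 (shut), then the shift along the world's x, y, z in normalised numbers (1 is 100 cm), then the turn, a rotation vector about the world's x, y, z in shares of 4 rad (1.0 is 4 rad). In form: grip x y z ax ay az; .... A call has 1 to 8 rows; each row is the pose to reach, as a shift and turn from the pose commanded when the call began; what a row does not reach only later rows make up. A row lasts 1/12 s, in which the tool goes at most 41.7 mm and 7.16 degrees, less where a joint would pass 70% of its speed; a pose out of reach is approached as far as the arm can. A call with a gripper value outside its range is refused whole. The fingers move at their own pace and stop on an object; "force" is the grip in N (left out, the last holds). Time passes only in rows, so rows that repeat a pose let the fingers close. It gives the time, the measured TCP pose, the force, the opening and the grip force at its end, in the units of the state.
- env.get_obs(): the state, without advancing time (a new reading comes with each control period).
- env.read_camera(name): name is "scene" or "top"; returns a dict with "pixels" (400x640x3 uint8, red, green, blue), "range_z" (400x640 float32, m along the optical axis (not along the pixel's ray), 0 where there is no reading), "fx", "fy", "cx", "cy" (pixels), "k1" (the pictures are not rectified: a ray, as slopes to the right and down, at radius r is drawn at 1 + k1 r^2 times it, then the intrinsics apply), "R" (3x3) and "t" (3): a world point X has camera coordinates R X + t. Camera axes: x right, y down, z forward; pixel columns grow to the right and rows downward; lengths in m; the calibration is good to about 2 mm. A picture is of the moment at which its call begins.
- env.close_job(): hands the job in; it is judged then, once.
Trained networks look in the newest picture that a camera, given by its name, has taken for a name from the list of things; names that differ only in an ending like _2 or _b are one class to them, and where a whole thing is asked for, a point or a joint stands for the part that bears it (a point fixed in the world has none). Each returns a list of dicts, best first, with "p" (0 to 1); they miss things now and then, are a little off and sometimes report something else, mostly with a low value. They report only what shows in the picture. A call takes as long as a camera call. They do not tell look-alikes from the thing itself.
- env.search_frame(target, camera): "centre" ([x, y, z] in m, in world coordinates, good to about 4 mm: the middle of the surface that is visible of it).
- env.masks_of(target, camera): "region" (400x640 bool, what is visible of it).
- env.pinpoint(target, camera): "centre" ([x, y, z] in m, in world coordinates, good to about 4 mm: a listed point, or the origin of a listed thing).
The state is a dict: "time": time; "joints": joint angles; "qd": joint speeds; "effort": joint torques, N m; "ee_pos": TCP position; "tcp_rot": TCP orientation; "wrist_force": force on the tool from outside, world axes, zero at the start; "torque": the same for the moment, N m; "finger_gap": finger opening in m; "grasp_force": force on a finger pad.
Only numpy, scipy, OpenCV 4.12 (cv2) and the standard library are available. Lean on these libraries where they do the work, as an engineer would, in place of code of your own. Each camera call takes 0.05 s, during which the arm holds its last target. There are 200 camera calls.

## Working session

There is one attempt and no reset: what is moved stays moved. The work goes in short steps, Python scripts to look and compute and a tool call to move; the robot and the scene stay as the last step left them, time stands still between calls to the robot, and variables do not carry over. Pictures are saved under pics/ and viewed, at most 10 in all, crops included, and the job is handed in when it is done.

Besides the shell and the picture viewer there is one more tool, called after "Call:" as name(argument=value, ...) on one line, values as JSON. servo_tool: Moves the arm, as the interface text tells. Its arguments: {"type":"object","properties":{"deltas":{"type":"string"},"force":{"type":"number"}},"required":["deltas"]}

```bash
mkdir -p pics; ls; python3 - <<'E'
from bench import env
import cv2,numpy as np
for c in("scene","top"):
    r=env.read_camera(c); cv2.imwrite(f"pics/{c}0.png",r["pixels"][:,:,::-1])
    np.savez(f"{c}0.npz",**r)
    print(c,r["fx"],r["cx"],r["cy"],r["k1"],np.round(r["R"],3).tolist(),r["t"])
    for n in("cabinet","shutter","ring_bar","rest","pole","hook","switchbox","hood_hinge","tongue","switch_tip","jar","case","bowl","spoonrest"):
        print(n,[(round(d["p"],2),np.round(d["centre"],3).tolist()) for d in env.pinpoint(n,c)][:4])
o=env.get_obs();print(o["time"],o["ee_pos"],np.round(o["tcp_rot"],3).tolist())
E
```

```text
pics
scene 393.7862518844776 318.44712486327893 205.58584746778604 0.0287161689236771 [[-0.376, 0.927, 0.001], [0.746, 0.303, -0.594], [-0.55, -0.223, -0.805]] [ 0.16786529 -0.25265056  1.59460082]
cabinet []
shutter [(0.65, [0.44, -0.32, 0.06]), (0.48, [0.622, 0.022, 0.265])]
ring_bar [(0.46, [0.591, 0.024, 0.265])]
rest [(0.72, [0.47, 0.227, -0.001])]
pole [(0.82, [0.466, 0.232, 0.055]), (0.56, [0.168, 0.417, 0.017]), (0.43, [0.321, 0.156, 0.008]), (0.27, [0.515, -0.295, -0.0])]
hook [(0.82, [0.589, 0.218, 0.043]), (0.76, [0.336, 0.469, 0.01]), (0.42, [0.237, 0.192, 0.011])]
switchbox [(0.97, [0.298, -0.336, -0.001]), (0.66, [0.517, -0.295, 0.001])]
hood_hinge [(0.89, [0.561, -0.285, 0.03]), (0.75, [0.34, -0.318, 0.028]), (0.43, [0.518, -0.3, 0.0])]
tongue [(0.82, [0.233, -0.366, 0.058]), (0.64, [0.442, -0.318, 0.061]), (0.28, [0.559, -0.284, 0.028])]
switch_tip []
jar [(0.95, [0.605, -0.438, 0.002]), (0.5, [0.589, 0.217, 0.043])]
case [(0.82, [0.44, -0.018, -0.0])]
bowl [(0.46, [0.444, -0.017, 0.004])]
spoonrest [(0.81, [0.64, 0.46, 0.004])]
top 430.7091422216208 314.2256831413914
[... 310 characters left out ...]
.442, -0.017, 0.003]), (0.73, [0.17, 0.408, 0.013]), (0.71, [0.466, 0.231, 0.058]), (0.71, [0.32, 0.16, 0.006])]
hook [(0.81, [0.335, 0.465, 0.019]), (0.75, [0.591, 0.216, 0.04]), (0.44, [0.238, 0.19, 0.007])]
switchbox [(0.93, [0.516, -0.3, -0.001]), (0.66, [0.298, -0.334, -0.003])]
hood_hinge [(0.73, [0.559, -0.283, 0.033]), (0.61, [0.337, -0.319, 0.031])]
tongue [(0.82, [0.228, -0.368, 0.059]), (0.62, [0.438, -0.32, 0.054])]
switch_tip []
jar [(0.96, [0.608, -0.442, 0.002])]
case [(0.74, [0.447, -0.017, 0.0])]
bowl []
spoonrest [(0.67, [0.637, 0.465, -0.002]), (0.5, [0.62, 0.023, 0.267])]
1.5 [0.13489843 0.5589436  0.21459326] [[-0.972, 0.235, -0.0], [0.235, 0.972, 0.0], [0.0, 0.0, -1.0]]
```

View pictures.

View pics/scene0.png

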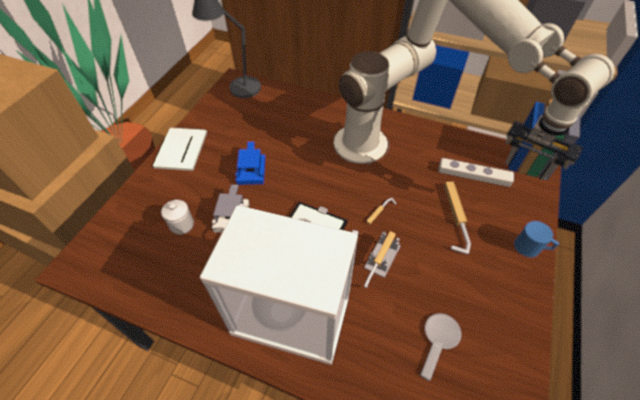

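View pics/top0.png

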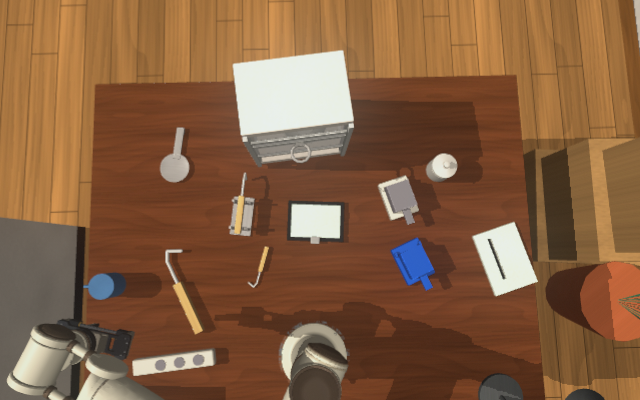

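The scene picture shows the cabinet (280,280), and three poles: large at (457,205), small at (380,210) and one lying in the rest at (382,250). It also shows the white switch box with grey hood (232,208) and a blue look-alike (250,163). The top picture shows the ring at (301,152) and the rest pole at (240,210).

Candidates (top picture) for pole: large (183,293), small (260,267), rest (240,205) → the rest one (middle size, 125 mm origin to hook). Switch box: white (398,197), blue (413,260) → white.

```bash
cat > h.py <<'E'
import numpy as np,cv2
from scipy.spatial.transform import Rotation as Ro
def cloud(r):
    K=np.array([[r["fx"],0,r["cx"]],[0,r["fy"],r["cy"]],[0,0,1.]])
    v,u=np.mgrid[:400,:640]; p=np.stack([u.ravel(),v.ravel()],1).astype(np.float64)[:,None]
    s=cv2.undistortPoints(p,K,np.array([float(r["k1"]),0,0,0]))[:,0]
    z=r["range_z"].ravel(); X=np.c_[s*z[:,None],z]
    W=(X-r["t"])@r["R"]; W[z<=0]=np.nan
    return W.reshape(400,640,3)
def line(P):
    c=P.mean(0); _,s,v=np.linalg.svd(P-c); d=v[0]*np.sign(v[0][0]); return c,d
def delta(o,pos,R):
    return np.round((np.array(pos)-o["ee_pos"])*1e3,1),np.round(Ro.from_matrix(R@np.array(o["tcp_rot"]).T).as_rotvec(),3)
def toolR(yaw,tilt):
    "closing dir y at yaw+90deg, z = down tilted forward (along yaw) by tilt (deg)"
    R=Ro.from_euler('z',yaw,degrees=True)*Ro.from_euler('y',-tilt,degrees=True)
    return R.as_matrix()@np.array([[-1,0,0],[0,1,0],[0,0,-1.]])
E
python3 - <<'E'
from h import *
T=dict(np.load("top0.npz"));S=dict(np.load("scene0.npz"))
out=[]
for r,n in((T,"top"),(S,"scene")):
    W=cloud(r); x,y,z=W[...,0],W[...,1],W[...,2]
    # cabinet top
    m=(abs(z-.37)<.008)&(x>.5)&(abs(y)<.3)
    b=cv2.minAreaRect((W[m][:,:2]*1000).astype(np.float32)); print(n,"cabtop",b, z[m].mean())
    g=(abs(x-.47)<.12)&(abs(y-.22)<.05)&(z>.06)&(z<.075)
    c,d=line(W[g][:,:3]); print("grip",g.sum(),c,np.degrees(np.arctan2(d[1],d[0])), W[g][:,0].min(),W[g][:,0].max())
    g=(x>.535)&(x<.61)&(abs(y-.22)<.03)&(z>.03)
    if g.sum()>3: c,d=line(W[g]); print("rod",g.sum(),c,np.degrees(np.arctan2(d[1],d[0])),W[g][:,0].max())
    g=(abs(x-.605)<.04)&(abs(y-.023)<.04)&(abs(z-.275)<.03)
    print("ring",g.sum(),np.percentile(W[g],[2,50,98],axis=0).round(4).tolist() if g.any() else 0)
    g=(abs(x-.515)<.09)&(abs(y+.30)<.09)&(z>.068)&(z<.085)
    b=cv2.minAreaRect((W[g][:,:2]*1000).astype(np.float32)); print("hoodtop",g.sum(),b,np.median(z[g]))
    g=(abs(x-.44)<.05)&(abs(y+.32)<.04)&(z>.055)&(z<.068)
    c,d=line(W[g]);print("tongue",g.sum(),c,np.degrees(np.arctan2(d[1],d[0])))
a=T["pixels"][150:250,200:420,::-1]; a=cv2.resize(a,None,fx=3.6,fy=3.6,interpolation=cv2.INTER_CUBIC)
cv2.imwrite("pics/crop1.png",a)
E
```

```text
top cabtop ((755.2754516601562, 38.082252502441406), (212.46435546875, 299.7559814453125), 6.1708221435546875) 0.3690482857200619
grip 255 [0.47175448 0.23183079 0.06431671] -8.113905446419704 0.4070495214779055 0.5811270646564312
rod 55 [0.57192223 0.21852657 0.05449653] -7.639030405891938 0.6084213530620447
ring 154 [[0.5915, -0.0034, 0.2657], [0.6183, 0.0245, 0.2713], [0.6438, 0.0506, 0.2771]]
hoodtop 645 ((492.363525390625, -306.0645446777344), (136.52264404296875, 78.37677764892578), 17.670198440551758) 0.07377790237262488
tongue 116 [ 0.44754316 -0.31997368  0.06306934] 15.28151277159421
scene cabtop ((760.9699096679688, 39.36553192138672), (200.97097778320312, 298.8878479003906), 6.161070346832275) 0.3702333604670367
grip 285 [0.47583369 0.23115168 0.06531878] -6.696099942833517 0.4033194156492485 0.5873341874521764
rod 66 [0.57518965 0.2189849  0.05633927] -7.3612730655239575 0.6088619671107564
ring 32 [[0.5922, 0.0032, 0.2706], [0.5967, 0.0203, 0.2722], [0.6013, 0.0386, 0.2748]]
hoodtop 463 ((497.3686828613281, -304.27777099609375), (130.43409729003906, 76.54566955566406), 16.47408103942871) 0.0748854985006089
tongue 62 [ 0.44342763 -0.31962857  0.06412594] 24.590451063465466
```

View pics/crop1.png

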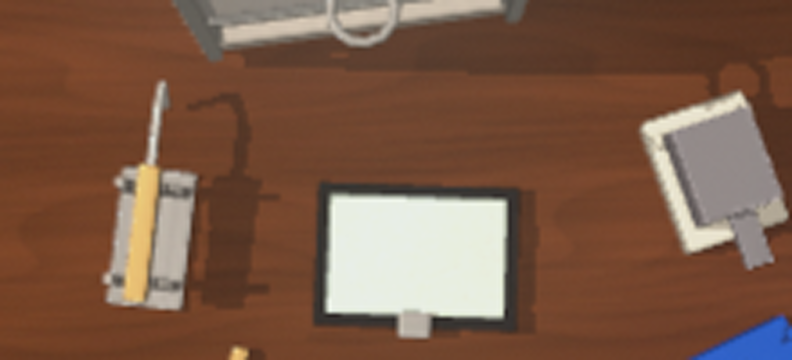

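The crop confirms the choice: the middle-sized pole lies in the rest (crop 145,230), hook end up at (162,90). The grey hood is on the white box at (725,165), its tongue at (752,240).

The rows are not in the units I measure in: shifts go in shares of 100 cm and turns go in shares of 4 rad. I convert before sending: 172 mm / 1000 = 0.172, -164 mm / 1000 = -0.164, 0.112 rad / 4 = 0.028.

Call:
servo_tool(deltas="0 0.172 -0.164 -0.03 0 0 0.028;0 0.172 -0.164 -0.03 0 0 0.028;0 0.172 -0.164 -0.03 0 0 0.028;0 0.172 -0.164 -0.03 0 0 0.028;0 0.172 -0.164 -0.03 0 0 0.028;0 0.172 -0.164 -0.03 0 0 0.028;0 0.172 -0.164 -0.03 0 0 0.028", force=50)

```text
time: 2.08
ee_pos: [0.3101, 0.3914, 0.1839]
tcp_rot: [[-0.992, 0.13, 0.001], [0.13, 0.992, -0.002], [-0.001, -0.002, -1.0]]
wrist_force: [0.4, -0.2, 0.4]
finger_gap: 0.0918
grasp_force: 0.0
```

Converted, 171 mm / 1000 = 0.171, -165 mm / 1000 = -0.165.

Call:
servo_tool(deltas="0 0.171 -0.165 -0.05 0 0 0;0 0.171 -0.165 -0.05 0 0 0;0 0.171 -0.165 -0.05 0 0 0;0 0.171 -0.165 -0.05 0 0 0;0 0.171 -0.165 -0.05 0 0 0;0 0.171 -0.165 -0.05 0 0 0;0 0.171 -0.165 -0.05 0 0 0;0 0.171 -0.165 -0.05 0 0 0")

```text
time: 2.75
ee_pos: [0.4783, 0.2295, 0.1343]
tcp_rot: [[-0.992, 0.127, -0.001], [0.127, 0.992, 0.0], [0.001, 0.0, -1.0]]
wrist_force: [-0.3, 0.4, -0.3]
finger_gap: 0.0921
grasp_force: 0.0
```

Converted, -98 mm / 1000 = -0.098, -70 mm / 1000 = -0.07.

Call:
servo_tool(deltas="0 0 0 -0.035 0 0 0;0 0 0 -0.07 0 0 0;0 0 0 -0.098 0 0 0;0 0 0 -0.098 0 0 0;1 0 0 -0.098 0 0 0;1 0 0 -0.098 0 0 0;1 0 0 -0.098 0 0 0;1 0 0 -0.098 0 0 0")

```text
time: 3.42
ee_pos: [0.4796, 0.2307, 0.039]
tcp_rot: [[-0.992, 0.124, 0.004], [0.124, 0.992, 0.001], [-0.004, 0.002, -1.0]]
wrist_force: [0.5, 0.3, -0.2]
finger_gap: 0.0673
grasp_force: 0.0
```

Call:
servo_tool(deltas="1 0 0 0 0 0 0;1 0 0 0 0 0 0;1 0 0 0 0 0 0;1 0 0 0 0 0 0;1 0 0 0 0 0 0")

```text
time: 3.83
ee_pos: [0.4779, 0.2299, 0.0367]
tcp_rot: [[-0.992, 0.125, 0.0], [0.125, 0.992, -0.0], [-0.0, -0.0, -1.0]]
wrist_force: [-0.0, -0.2, 0.2]
finger_gap: 0.034
grasp_force: 0.0
```

Call:
servo_tool(deltas="1 0 0 0 0 0 0;1 0 0 0 0 0 0;1 0 0 0 0 0 0;1 0 0 0 0 0 0;1 0 0 0 0 0 0;1 0 0 0 0 0 0")

```text
time: 4.33
ee_pos: [0.4779, 0.2299, 0.0365]
tcp_rot: [[-0.992, 0.125, -0.0], [0.125, 0.992, -0.0], [0.0, -0.0, -1.0]]
wrist_force: [-0.1, 0.3, 0.1]
finger_gap: 0.0197
grasp_force: 50.0
```

Converted, 150 mm / 1000 = 0.15, 120 mm / 1000 = 0.12.

Call:
servo_tool(deltas="1 0 0 0.02 0 0 0;1 0 0 0.04 0 0 0;1 0 0 0.08 0 0 0;1 0 0 0.12 0 0 0;1 0 0 0.15 0 0 0;1 0 0 0.15 0 0 0;1 0 0 0.15 0 0 0")

```text
time: 4.92
ee_pos: [0.4791, 0.2302, 0.1884]
tcp_rot: [[-0.992, 0.124, 0.004], [0.124, 0.992, 0.001], [-0.004, 0.001, -1.0]]
wrist_force: [-0.1, 0.8, -3.0]
finger_gap: 0.0195
grasp_force: 50.0
```

```bash
python3 - <<'E'
from h import *
from bench import env
o=env.get_obs();print(o["ee_pos"],np.round(o["tcp_rot"],3).tolist(),o["finger_gap"],o["wrist_force"],o["joints"])
R=np.array(o["tcp_rot"])
for c in("top","scene"):
    r=env.read_camera(c);W=cloud(r)
    gp=o["ee_pos"]-.019*R[:,2]
    ax=-R[:,0]
    D=(W-gp); a=D@ax; b=D@R[:,1]; z=D@(-R[:,2])
    m=(abs(b)<.02)&(a>.055)&(a<.14)&(abs(z)<.06)
    print(c,m.sum(), a[m].max() if m.any() else 0)
    for lo,hi in((.055,.075),(.075,.09),(.09,.105),(.105,.14)):
        k=m&(a>=lo)&(a<hi)
        if k.any(): print(lo,a[k].mean(),b[k].mean(),z[k].max(),np.median(z[k]))
    for n in("pole","hook"): print(n,[(round(d["p"],2),np.round(d["centre"],3).tolist()) for d in env.pinpoint(n,c)][:4])
E
```

```text
[0.47907694 0.2301869  0.18841092] [[-0.992, 0.124, 0.004], [0.124, 0.992, 0.001], [-0.004, 0.001, -1.0]] 0.01952038514432745 [-0.11886977  0.75629627 -2.9720277 ] [ 2.20403639e-01  6.37861658e-02  1.75246910e+00 -6.07881518e-05
  1.32129707e+00 -1.22559963e+00]
top 52 0.1313820772268329
0.075 0.08616230199758228 -0.0017547249190705998 0.0064038992730133006 0.0020143517671760373
0.09 0.09889707279006801 -0.0004667423852860107 0.005721741841053905 0.0008682447671393636
0.105 0.11810745833637626 -0.000726906905156109 0.006661750626559993 -0.0062302285427192055
pole [(0.8, [0.168, 0.407, 0.016]), (0.51, [0.466, 0.231, 0.208]), (0.5, [0.324, 0.16, 0.007])]
hook [(0.88, [0.336, 0.466, 0.018]), (0.44, [0.588, 0.217, 0.196]), (0.44, [0.236, 0.189, 0.006])]
scene 82 0.12950716738914816
0.055 0.06439599628682734 -0.000494946742227285 0.0011169091582126692 -0.0023050016019417995
0.075 0.08248300053826692 -6.842366484600595e-05 0.001714699128899586 -0.00036056423696164124
0.09 0.09707869467419418 -0.0004335428152614447 0.0012509885709374973 -0.0016580551542968636
0.105 0.11794528205917326 -0.00020462233400696624 -0.001995473596509257 -0.008007787553611378
pole [(0.84, [0.17, 0.412, 0.013]), (0.6, [0.32, 0.157, 0.01]), (0.56, [0.469, 0.232, 0.204])]
hook [(0.69, [0.336, 0.469, 0.013]), (0.58, [0.585, 0.219, 0.188])]
```

Converted, 95 mm / 1000 = 0.095, 80 mm / 1000 = 0.08, 0.232 rad / 4 = 0.058.

Call:
servo_tool(deltas="1 0 -0.02 0.04 0 0 0.025;1 0 -0.03 0.08 0 0 0.05;1 0 -0.04 0.095 0 0 0.058;1 0 -0.04 0.095 0 0 0.058", force=60)

```text
time: 5.55
ee_pos: [0.4804, 0.1889, 0.2863]
tcp_rot: [[-0.994, -0.106, 0.008], [-0.106, 0.994, 0.0], [-0.008, -0.001, -1.0]]
wrist_force: [0.1, -0.0, -1.6]
finger_gap: 0.0199
grasp_force: 60.0
```

Converted, -150 mm / 1000 = -0.15, -125 mm / 1000 = -0.125, -0.46 rad / 4 = -0.115.

Call:
servo_tool(deltas="1 0 -0.025 0 0.0025 -0.025 0;1 0 -0.05 0 0.005 -0.05 0;1 0 -0.075 -0.001 0.0075 -0.075 0;1 0 -0.1 -0.001 0.01 -0.1 0;1 0 -0.125 -0.002 0.0125 -0.115 0;1 0 -0.15 -0.002 0.0125 -0.115 0;1 0 -0.15 -0.002 0.0125 -0.115 0")

```text
time: 6.13
ee_pos: [0.4763, 0.0369, 0.2762]
tcp_rot: [[-0.892, -0.101, 0.441], [-0.09, 0.995, 0.046], [-0.443, 0.001, -0.897]]
wrist_force: [0.2, 0.6, -1.8]
finger_gap: 0.0196
grasp_force: 60.0
```

```bash
cat > look.py <<'E'
from h import *
from bench import env
import sys
o=env.get_obs();print(o["time"],o["ee_pos"],np.round(o["tcp_rot"],3).tolist(),o["wrist_force"],np.round(o["joints"],2))
for c in("top","scene"):
    r=env.read_camera(c); np.savez("l_%s.npz"%c,**r)
    for n in sys.argv[2:]: print(c,n,[(round(d["p"],2),np.round(d["centre"],4).tolist()) for d in env.pinpoint(n,c)][:4])
    cv2.imwrite(f"pics/{sys.argv[1]}_{c}.png",r["pixels"][:,:,::-1])
E
python3 look.py a pole hook ring_bar shutter
python3 - <<'E'
from h import *
a=cv2.imread("pics/a_top.png")[90:240,180:400];cv2.imwrite("pics/a_crop.png",cv2.resize(a,None,fx=3.6,fy=3.6,interpolation=2))
E
```

```text
6.1333 [0.47632993 0.03688056 0.27615406] [[-0.892, -0.101, 0.441], [-0.09, 0.995, 0.046], [-0.443, 0.001, -0.897]] [ 0.23708305  0.58007534 -1.75977051] [-0.3  -0.56  2.15  0.19  1.13 -2.02]
top pole [(0.92, [0.1702, 0.4065, 0.0153]), (0.66, [0.4552, 0.0327, 0.288]), (0.48, [0.321, 0.1606, 0.0067]), (0.24, [0.6344, 0.4653, -0.0016])]
top hook [(0.79, [0.5717, 0.0499, 0.3342]), (0.55, [0.2405, 0.1914, 0.0064])]
top ring_bar [(0.84, [0.5867, 0.0191, 0.2719]), (0.74, [0.4655, 0.2326, -0.003])]
top shutter [(0.55, [0.6215, 0.023, 0.268])]
scene pole [(0.82, [0.1654, 0.4121, 0.0163]), (0.61, [0.3226, 0.1556, 0.011]), (0.53, [0.4586, 0.0366, 0.2917])]
scene hook [(0.74, [0.3359, 0.4685, 0.013]), (0.66, [0.5747, 0.0533, 0.3364]), (0.49, [0.2405, 0.1943, 0.0086])]
scene ring_bar [(0.6, [0.5939, 0.0209, 0.2676])]
scene shutter [(0.38, [0.6226, 0.0233, 0.2682]), (0.36, [0.5927, 0.0209, 0.2659])]
```

View pics/a_crop.png

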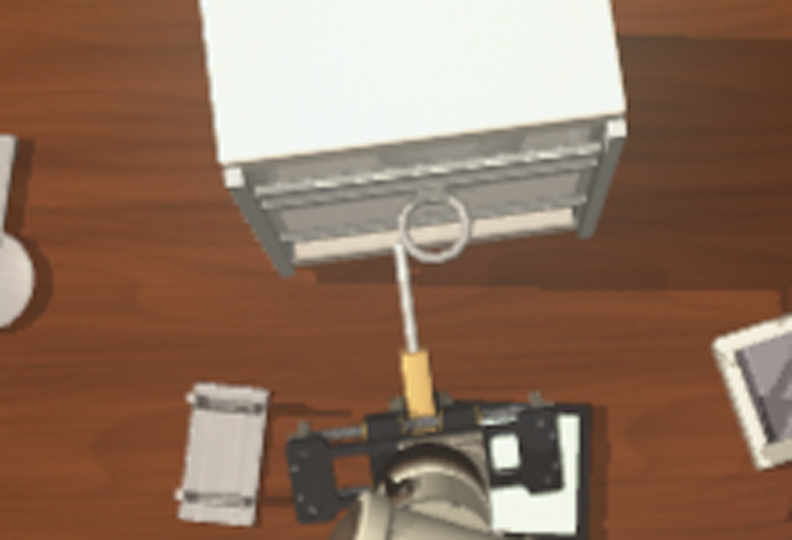

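The crop shows the raised pole with its hook at (402,245), just left of the ring (435,227); it needs about 29 mm in -y and 22 mm forward.

Converted, -45 mm / 1000 = -0.045, -30 mm / 1000 = -0.03.

Call:
servo_tool(deltas="1 0.012 -0.014 0 0 0 0;1 0.022 -0.028 0 0 0 0;1 0.022 -0.028 0 0 0 0;1 0.022 -0.028 -0.015 0 0 0;1 0.022 -0.028 -0.03 0 0 0;1 0.022 -0.028 -0.045 0 0 0;1 0.022 -0.028 -0.045 0 0 0;1 0.022 -0.028 -0.045 0 0 0")

```text
time: 7.3
ee_pos: [0.4993, 0.0127, 0.234]
tcp_rot: [[-0.89, -0.108, 0.442], [-0.096, 0.994, 0.049], [-0.445, 0.002, -0.896]]
wrist_force: [0.7, -0.7, -0.6]
finger_gap: 0.0196
grasp_force: 60.0
```

```bash
python3 look.py b hook ring_bar shutter
python3 - <<'E'
from h import *
a=cv2.imread("pics/b_top.png")[120:190,250:350];b=cv2.imread("pics/b_scene.png")[180:290,180:400]
cv2.imwrite("pics/b_crop.png",np.hstack([cv2.resize(a,(400,280),interpolation=2),cv2.resize(b,(400,280),interpolation=2)]))
E
```

```text
7.3 [0.49928774 0.01267245 0.23396036] [[-0.89, -0.108, 0.442], [-0.096, 0.994, 0.049], [-0.445, 0.002, -0.896]] [ 0.71386582 -0.70020201 -0.63242302] [-0.35 -0.46  2.17  0.23  1.02 -2.11]
top hook [(0.95, [0.335, 0.467, 0.0149]), (0.67, [0.5957, 0.0236, 0.292]), (0.65, [0.2386, 0.1908, 0.0088]), (0.22, [0.6211, 0.0195, 0.2663])]
top ring_bar [(0.87, [0.5893, 0.0185, 0.272]), (0.17, [0.4763, 0.0111, 0.2447])]
top shutter [(0.8, [0.6191, 0.0236, 0.268])]
scene hook [(0.78, [0.3345, 0.4714, 0.0144]), (0.59, [0.5944, 0.0246, 0.2929]), (0.58, [0.2379, 0.1921, 0.0063])]
scene ring_bar [(0.6, [0.592, 0.0229, 0.2669])]
scene shutter [(0.43, [0.4789, 0.0126, 0.2468]), (0.35, [0.6209, 0.0214, 0.2702])]
```

View pics/b_crop.png

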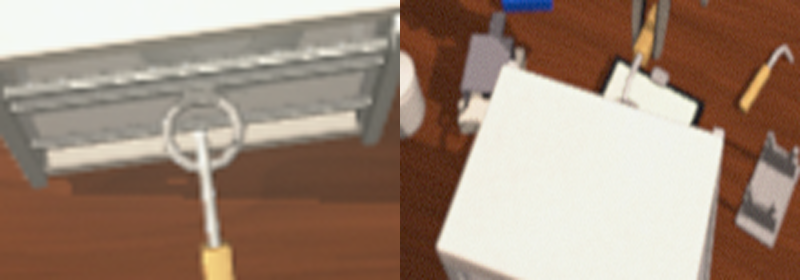

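The crop shows the hook's bridge crossing the ring's near bar with the prong inside the ring (left half, 200,135), and the ring has not moved. Pulling down.

Converted, -84 mm / 1000 = -0.084, -74 mm / 1000 = -0.074.

Call:
servo_tool(deltas="1 0 -0.001 -0.012 0 0 0;1 0 -0.001 -0.024 0 0 0;1 0 -0.001 -0.034 0 0 0;1 0 -0.001 -0.044 0 0 0;1 0 -0.001 -0.054 0 0 0;1 0 -0.001 -0.064 0 0 0;1 0 -0.001 -0.074 0 0 0;1 0 -0.001 -0.084 0 0 0")

```text
time: 8.37
ee_pos: [0.5004, 0.0108, 0.1501]
tcp_rot: [[-0.889, -0.107, 0.445], [-0.095, 0.994, 0.048], [-0.447, 0.0, -0.894]]
wrist_force: [0.7, 0.0, 1.5]
finger_gap: 0.0195
grasp_force: 60.0
```

```bash
python3 look.py c hook ring_bar shutter

```

```text
8.3667 [0.50035029 0.01076324 0.15014962] [[-0.889, -0.107, 0.445], [-0.095, 0.994, 0.048], [-0.447, 0.0, -0.894]] [0.67130917 0.04530577 1.509496  ] [-0.36 -0.36  2.28  0.28  0.82 -2.18]
top hook [(0.75, [0.3362, 0.4648, 0.0187]), (0.74, [0.2397, 0.1888, 0.0078]), (0.52, [0.5988, 0.0209, 0.2085])]
top ring_bar [(0.97, [0.5879, 0.0207, 0.2099])]
top shutter [(0.82, [0.6203, 0.0209, 0.2049])]
scene hook [(0.89, [0.335, 0.4659, 0.0152]), (0.5, [0.5948, 0.0224, 0.2074]), (0.45, [0.2378, 0.1968, 0.009])]
scene ring_bar [(0.4, [0.5145, -0.2977, 0.0007])]
scene shutter [(0.18, [0.4423, -0.3212, 0.0613])]
```

Converted, -58 mm / 1000 = -0.058, -54 mm / 1000 = -0.054.

Call:
servo_tool(deltas="1 0 0 -0.01 0 0 0;1 0 0 -0.02 0 0 0;1 0 0 -0.03 0 0 0;1 0 0 -0.04 0 0 0;1 0 0 -0.048 0 0 0;1 0 0 -0.054 0 0 0;1 0 0 -0.058 0 0 0;1 0 0 -0.058 0 0 0")

```text
time: 9.43
ee_pos: [0.5013, 0.0105, 0.0935]
tcp_rot: [[-0.888, -0.107, 0.447], [-0.095, 0.994, 0.047], [-0.449, -0.001, -0.893]]
wrist_force: [-0.1, 0.2, 5.0]
finger_gap: 0.0197
grasp_force: 60.0
```

```bash
python3 look.py d hook ring_bar shutter

```

```text
9.4333 [0.50128916 0.01048935 0.09349455] [[-0.888, -0.107, 0.447], [-0.095, 0.994, 0.047], [-0.449, -0.001, -0.893]] [-0.10937909  0.21305057  4.98245887] [-0.36 -0.25  2.32  0.33  0.67 -2.25]
top hook [(0.81, [0.3361, 0.4667, 0.0189]), (0.59, [0.598, 0.0221, 0.1588]), (0.43, [0.2394, 0.1867, 0.0075]), (0.3, [0.482, 0.0094, 0.1015])]
top ring_bar []
top shutter [(0.97, [0.6184, 0.0257, 0.1527])]
scene hook [(0.76, [0.3349, 0.4695, 0.013]), (0.7, [0.2395, 0.194, 0.0063])]
scene ring_bar []
scene shutter []
```

Converted, -5 mm / 1000 = -0.005, -3 mm / 1000 = -0.003.

Call:
servo_tool(deltas="1 0 0 -0.003 0 0 0;1 0 0 -0.005 0 0 0;1 0 0 -0.005 0 0 0")

```text
time: 10.08
ee_pos: [0.5022, 0.0102, 0.0897]
tcp_rot: [[-0.887, -0.106, 0.449], [-0.095, 0.994, 0.047], [-0.451, -0.001, -0.892]]
wrist_force: [3.3, 0.2, 7.1]
finger_gap: 0.0197
grasp_force: 60.0
```

```bash
python3 look.py e shutter hook
python3 - <<'E'
from h import *
W=cloud(dict(np.load("l_top.npz")));x,y,z=W[...,0],W[...,1],W[...,2]
g=(abs(x-.62)<.035)&(abs(y-.023)<.035)&(abs(z-.155)<.03)
d=np.hypot(x-.619,y-.0237); g&=(abs(d-.026)<.005)
print(g.sum(),np.percentile(z[g],[10,50,90]))
g=g&(x>.615);print(g.sum(),np.percentile(z[g],[10,50,90]))
E
```

```text
10.0833 [0.50220657 0.01024066 0.08971812] [[-0.887, -0.106, 0.449], [-0.095, 0.994, 0.047], [-0.451, -0.001, -0.892]] [3.29678542 0.22622593 7.08030644] [-0.36 -0.24  2.32  0.33  0.66 -2.25]
top shutter []
top hook [(0.71, [0.5972, 0.0183, 0.1558]), (0.68, [0.2373, 0.1903, 0.0089]), (0.6, [0.3366, 0.465, 0.018])]
scene shutter []
scene hook [(0.79, [0.3341, 0.4712, 0.0124]), (0.6, [0.468, 0.2297, 0.0024])]
138 [0.15416538 0.15755154 0.16209278]
76 [0.15415966 0.15744008 0.16146025]
```

Call:
servo_tool(deltas="1 -0.002 0 0.008 0 0 0;1 -0.002 0 0.016 0 0 0;1 -0.002 0 0.026 0 0 0;1 -0.002 0 0.038 0 0 0;1 -0.002 0 0.05 0 0 0;1 -0.002 0 0.062 0 0 0;1 -0.002 0 0.062 0 0 0")

```text
time: 10.97
ee_pos: [0.4979, 0.0108, 0.1511]
tcp_rot: [[-0.889, -0.108, 0.444], [-0.096, 0.994, 0.048], [-0.447, -0.001, -0.895]]
wrist_force: [0.7, -0.5, -0.6]
finger_gap: 0.0193
grasp_force: 60.0
```

```bash
python3 look.py f shutter ring_bar hook pole
python3 - <<'E'
from h import *
W=cloud(dict(np.load("l_top.npz")));x,y,z=W[...,0],W[...,1],W[...,2]
d=np.hypot(x-.619,y-.0237); g=(abs(d-.026)<.005)&(abs(z-.155)<.03)
print(g.sum(),np.percentile(z[g],[10,50,90]))
E
```

```text
10.9667 [0.49794623 0.01082066 0.15112319] [[-0.889, -0.108, 0.444], [-0.096, 0.994, 0.048], [-0.447, -0.001, -0.895]] [ 0.69386138 -0.51049477 -0.61610379] [-0.36 -0.37  2.28  0.27  0.83 -2.18]
top shutter [(0.57, [0.6181, 0.0262, 0.1546]), (0.15, [0.4479, -0.0158, 0.0037])]
top ring_bar [(0.78, [0.5881, 0.0226, 0.1556])]
top hook [(0.75, [0.333, 0.4669, 0.0151]), (0.67, [0.5926, 0.0209, 0.2153]), (0.66, [0.2386, 0.189, 0.0075])]
top pole [(0.76, [0.1695, 0.4077, 0.0147]), (0.51, [0.3253, 0.1577, 0.0041]), (0.45, [0.4759, 0.0084, 0.1633])]
scene shutter []
scene ring_bar []
scene hook [(0.71, [0.2366, 0.1928, 0.0056]), (0.63, [0.3358, 0.4718, 0.0094]), (0.45, [0.5906, 0.0224, 0.2107])]
scene pole [(0.75, [0.1689, 0.4144, 0.0153]), (0.71, [0.323, 0.1564, 0.0075]), (0.53, [0.4792, 0.012, 0.1604]), (0.46, [0.6052, -0.4396, -0.0012])]
131 [0.15318023 0.15693424 0.16148034]
```

Converted, 170 mm / 1000 = 0.17, 150 mm / 1000 = 0.15, 0.46 rad / 4 = 0.115.

Call:
servo_tool(deltas="1 -0.01 0.01 0.035 0 0 0;1 -0.02 0.03 0.055 0 0 0;1 -0.025 0.06 0.06 -0.0025 0.025 0;1 -0.025 0.09 0.06 -0.005 0.05 0;1 -0.025 0.12 0.06 -0.0075 0.075 0;1 -0.025 0.15 0.06 -0.01 0.1 0;1 -0.025 0.17 0.06 -0.0125 0.115 0;1 -0.025 0.17 0.06 -0.0125 0.115 0")

```text
time: 12.13
ee_pos: [0.4741, 0.1844, 0.2088]
tcp_rot: [[-0.994, -0.111, -0.003], [-0.111, 0.994, 0.001], [0.003, 0.001, -1.0]]
wrist_force: [0.5, 0.4, -1.4]
finger_gap: 0.0196
grasp_force: 60.0
```

Converted, -90 mm / 1000 = -0.09, -60 mm / 1000 = -0.06, -0.232 rad / 4 = -0.058.

Call:
servo_tool(deltas="1 0.005 0.025 -0.03 0 0 -0.025;1 0.005 0.049 -0.06 0 0 -0.05;1 0.005 0.049 -0.09 0 0 -0.058;1 0.005 0.049 -0.09 0 0 -0.058;1 0.005 0.049 -0.09 0 0 -0.058")

```text
time: 12.55
ee_pos: [0.4764, 0.2291, 0.1183]
tcp_rot: [[-0.992, 0.123, -0.004], [0.123, 0.992, -0.001], [0.003, -0.002, -1.0]]
wrist_force: [-0.2, -0.3, -1.9]
finger_gap: 0.0193
grasp_force: 60.0
```

```bash
python3 look.py g rest hook pole; python3 - <<'E'
from h import *
from bench import env
o=env.get_obs(); print(delta(o,[.4779,.2299,.0375],np.array([[-.992,.125,0],[.125,.992,0],[0,0,-1]])))
R=np.array(o["tcp_rot"]); gp=o["ee_pos"]-.019*R[:,2]; ax=-R[:,0]
for c in("top","scene"):
    W=cloud(dict(np.load(f"l_{c}.npz"))); D=W-gp; a=D@ax; b=D@R[:,1]; z=D@(-R[:,2])
    m=(abs(b)<.02)&(abs(z)<.06)
    for lo,hi in((.075,.09),(.09,.105),(.105,.14)):
        k=m&(a>=lo)&(a<hi)
        if k.any(): print(lo,a[k].mean(),b[k].mean(),z[k].max(),np.median(z[k]))
E
```

```text
12.55 [0.47637735 0.22906559 0.11833243] [[-0.992, 0.123, -0.004], [0.123, 0.992, -0.001], [0.003, -0.002, -1.0]] [-0.21148234 -0.32610671 -1.91311449] [ 0.22  0.14  1.82 -0.    1.19 -1.23]
top rest [(0.67, [0.5873, 0.2138, 0.1295]), (0.53, [0.4675, 0.2318, -0.0008])]
top hook [(0.72, [0.2364, 0.1889, 0.0069]), (0.65, [0.3374, 0.4647, 0.0159]), (0.59, [0.5865, 0.2165, 0.134]), (0.4, [0.4637, 0.2288, 0.1355])]
top pole [(0.68, [0.1716, 0.4073, 0.0156]), (0.55, [0.3232, 0.1614, 0.0076]), (0.47, [0.4643, 0.2282, 0.1375]), (0.31, [0.5902, 0.0231, 0.1581])]
scene rest [(0.62, [0.4664, 0.2275, 0.001]), (0.39, [0.4395, -0.3221, 0.0617])]
scene hook [(0.69, [0.3333, 0.4705, 0.0142])]
scene pole [(0.9, [0.1658, 0.4122, 0.0147]), (0.76, [0.4694, 0.2301, 0.1372]), (0.52, [0.3216, 0.1575, 0.0087])]
(array([ -0.8,   0.1, -83.3]), array([-0.   ,  0.002, -0.   ]))
0.075 0.08827272426465892 -0.002177352756781856 0.006252877855187115 0.0044694830204758855
0.09 0.0990573220669263 -0.001356961377115362 0.007431191702240195 0.0034109119348027734
0.105 0.11775409777356763 -0.0015758101324808134 0.005566553852449666 -0.005266499481544376
0.075 0.0822526366574617 0.0006054800307560536 0.013375912234169212 0.008678217506474638
0.09 0.09815701996907683 0.0005692805187791866 0.01495234388513464 0.01107533214306162
0.105 0.12111750531589245 0.0006515807203244579 0.0157961724124229 0.006435084399216519
```

Converted, -82 mm / 1000 = -0.082, -78 mm / 1000 = -0.078.

Call:
servo_tool(deltas="1 0 0 -0.03 0 0 0;1 0 0 -0.055 0 0 0;1 0 0 -0.07 0 0 0;1 0 0 -0.078 0 0 0;1 0 0 -0.082 0 0 0;1 0 0 -0.082 0 0 0")

```text
time: 13.45
ee_pos: [0.4775, 0.2298, 0.0382]
tcp_rot: [[-0.992, 0.124, -0.002], [0.124, 0.992, -0.0], [0.002, -0.001, -1.0]]
wrist_force: [-1.4, 0.3, 0.4]
finger_gap: 0.0196
grasp_force: 60.0
```

Call:
servo_tool(deltas="0.75 0 0 0 0 0 0;0.6 0 0 0 0 0 0;0.6 0 0 0 0 0 0;0.4 0 0 0 0 0 0;0.3 0 0 0 0 0 0;0.2 0 0 0 0 0 0;0.2 0 0 0 0 0 0")

```text
time: 14.03
ee_pos: [0.478, 0.23, 0.0377]
tcp_rot: [[-0.992, 0.124, 0.0], [0.124, 0.992, 0.0], [-0.0, 0.0, -1.0]]
wrist_force: [-0.1, 0.0, -0.4]
finger_gap: 0.061
grasp_force: 0.0
```

Converted, 150 mm / 1000 = 0.15, 130 mm / 1000 = 0.13.

Call:
servo_tool(deltas="0.2 0 0 0.025 0 0 0;0.2 0 0 0.06 0 0 0;0.2 0 0 0.1 0 0 0;0.2 -0.02 -0.04 0.13 0 0 0;0.2 -0.03 -0.08 0.15 0 0 0;0.2 -0.04 -0.12 0.15 0 0 0;0.2 -0.04 -0.12 0.15 0 0 0")

```text
time: 14.62
ee_pos: [0.438, 0.1069, 0.1896]
tcp_rot: [[-0.992, 0.126, 0.003], [0.126, 0.992, -0.002], [-0.004, -0.001, -1.0]]
wrist_force: [-0.1, -0.9, -0.8]
finger_gap: 0.0736
grasp_force: 0.0
```

```bash
python3 look.py h rest hook pole shutter; python3 - <<'E'
from h import *
for c in("top","scene"):
    W=cloud(dict(np.load(f"l_{c}.npz"))); x,y,z=W[...,0],W[...,1],W[...,2]
    g=(abs(x-.47)<.07)&(abs(y-.22)<.05)&(z>.06)&(z<.08)
    cc,d=line(W[g]); print("grip",g.sum(),cc,d,W[g][:,0].min())
    g=(x>.535)&(x<.585)&(abs(y-.22)<.03)&(z>.03)&(z<.08)
    cc,d=line(W[g]); print("rod",g.sum(),cc,d)
b=cv2.imread("pics/h_scene.png")[190:310,330:450];a=cv2.imread("pics/h_top.png")[150:250,200:300]
cv2.imwrite("pics/h_crop.png",np.hstack([cv2.resize(a,(400,400),interpolation=2),cv2.resize(b,(400,400),interpolation=2)]))
E
```

```text
14.6167 [0.43796417 0.10685179 0.18961353] [[-0.992, 0.126, 0.003], [0.126, 0.992, -0.002], [-0.004, -0.001, -1.0]] [-0.12179705 -0.88156105 -0.76836149] [-0.03 -0.16  1.96 -0.    1.33 -1.47]
top rest [(0.42, [0.4654, 0.2332, -0.001])]
top hook [(0.74, [0.3342, 0.4643, 0.015]), (0.54, [0.5895, 0.2198, 0.0452])]
top pole [(0.69, [0.1695, 0.407, 0.0118]), (0.47, [0.3227, 0.1586, 0.0041])]
top shutter [(0.92, [0.619, 0.0257, 0.1534]), (0.54, [0.6068, -0.4396, 0.0009])]
scene rest [(0.85, [0.4663, 0.2271, 0.0])]
scene hook [(0.82, [0.5918, 0.221, 0.0438]), (0.71, [0.3331, 0.4675, 0.0105]), (0.64, [0.2386, 0.1926, 0.0071])]
scene pole [(0.95, [0.1687, 0.4129, 0.0162]), (0.62, [0.3215, 0.1561, 0.0097]), (0.61, [0.4676, 0.2298, 0.0559])]
scene shutter []
grip 14 [0.42534619 0.24677123 0.06518399] [0.12310861 0.99233033 0.01117072] 0.41910746426388046
rod 23 [0.56705356 0.21841083 0.05769471] [ 0.98849885 -0.11406496  0.09929354]
grip 272 [0.47082589 0.23144523 0.06533657] [ 0.99343026 -0.11426767  0.00626226] 0.4068393481043332
rod 40 [0.55988498 0.22019791 0.05825487] [ 0.99263159 -0.11930743 -0.0211722 ]
```

View pics/h_crop.png

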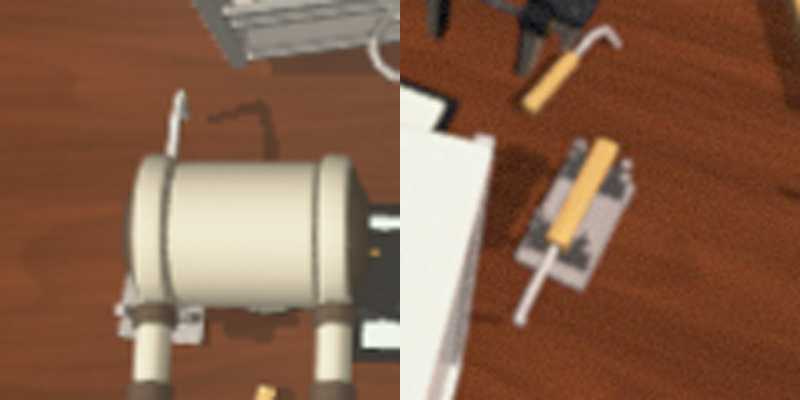

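The crop shows the pole lying in both notches of the rest again, rod and hook beyond the rest at (180,110) left and (530,300) right. Next is the hood. I'm turning the tool half round so the last joint stays clear of its limit.

Converted, -160 mm / 1000 = -0.16, -140 mm / 1000 = -0.14, -0.96 rad / 4 = -0.24.

Call:
servo_tool(deltas="0.45 0 -0.02 0 0 0 -0.03;0.45 0 -0.04 0 0 0 -0.06;0.45 0 -0.06 0 0 0 -0.09;0.45 0 -0.08 0 0 0 -0.12;0.45 0 -0.1 0 0 0 -0.15;0.45 0 -0.12 0 0 0 -0.18;0.45 0 -0.14 0 0 0 -0.21;0.45 0 -0.16 0 0 0 -0.24", force=15)

```text
time: 15.78
ee_pos: [0.4379, -0.0506, 0.1875]
tcp_rot: [[-0.463, 0.887, -0.0], [0.887, 0.463, 0.0], [0.0, -0.0, -1.0]]
wrist_force: [0.1, -0.4, 0.5]
finger_gap: 0.0506
grasp_force: 0.0
```

Converted, -160 mm / 1000 = -0.16, -140 mm / 1000 = -0.14, -0.96 rad / 4 = -0.24.

Call:
servo_tool(deltas="0.45 0 -0.02 0 0 0 -0.03;0.45 0 -0.04 0 0 0 -0.06;0.45 0 -0.06 0 0 0 -0.09;0.45 0 -0.08 0 0 0 -0.12;0.45 0 -0.1 0 0 0 -0.15;0.45 0 -0.12 0 0 0 -0.18;0.45 0 -0.14 0 0 0 -0.21;0.45 0 -0.16 0 0 0 -0.24")

```text
time: 16.45
ee_pos: [0.4381, -0.2107, 0.1874]
tcp_rot: [[0.461, 0.887, -0.0], [0.887, -0.461, 0.0], [0.0, -0.0, -1.0]]
wrist_force: [-0.2, -0.5, 0.0]
finger_gap: 0.051
grasp_force: 0.0
```

Converted, -107 mm / 1000 = -0.107, -100 mm / 1000 = -0.1, -0.81 rad / 4 = -0.2025.

Call:
servo_tool(deltas="0.45 0 -0.02 -0.01 0 0 -0.03;0.45 0 -0.04 -0.02 0 0 -0.06;0.45 0 -0.06 -0.03 0 0 -0.09;0.45 0.002 -0.08 -0.04 0 0 -0.12;0.45 0.004 -0.1 -0.04 0 0 -0.15;0.45 0.004 -0.107 -0.04 0 0 -0.18;0.45 0.004 -0.107 -0.04 0 0 -0.2025;0.45 0.004 -0.107 -0.04 0 0 -0.2025")

```text
time: 17.12
ee_pos: [0.4421, -0.3172, 0.1471]
tcp_rot: [[0.96, 0.281, -0.0], [0.281, -0.96, 0.001], [-0.0, -0.001, -1.0]]
wrist_force: [-0.4, -0.9, -0.5]
finger_gap: 0.0506
grasp_force: 0.0
```

```bash
python3 look.py i tongue hood_hinge switchbox; python3 - <<'E'
from h import *
from bench import env
o=env.get_obs(); R=toolR(16.5,0)@np.diag([-1,-1,1.])
print(delta(o,[.442,-.320,.041],R))
W=cloud(dict(np.load("top0.npz"))); x,y,z=W[...,0],W[...,1],W[...,2]
u=np.array([np.cos(np.radians(16.5)),np.sin(np.radians(16.5))]);n=np.array([-u[1],u[0]])
D=W[...,:2]-[.516,-.298]; lx=D@u; ly=D@n
k=(lx<-.06)&(lx>-.1)&(abs(ly)<.03)&(z>.05)&(z<.075); print("tongue y",np.percentile(ly[k],[2,50,98]),lx[k].min(),np.median(z[k]))
k=(abs(lx)<.04)&(abs(ly)<.06)&(z>.07)&(z<.085); print("hood y",np.percentile(ly[k],[1,50,99]),k.sum())
k=(abs(ly)<.03)&(z>.07)&(z<.085);print("hood x",np.percentile(lx[k],[1,99]))
E
```

```text
17.1167 [ 0.4421163  -0.31721764  0.14707161] [[0.96, 0.281, -0.0], [0.281, -0.96, 0.001], [-0.0, -0.001, -1.0]] [-0.4171403  -0.89880856 -0.4738429 ] [-0.84  0.14  1.75  0.    1.25  0.44]
top tongue [(0.79, [0.2251, -0.3691, 0.0611]), (0.75, [0.4383, -0.3224, 0.0579]), (0.19, [0.466, 0.2312, 0.0543])]
top hood_hinge [(0.75, [0.5543, -0.2891, 0.0305])]
top switchbox [(0.68, [0.5144, -0.3, -0.0023]), (0.68, [0.299, -0.3375, 0.0009])]
scene tongue [(0.74, [0.2299, -0.365, 0.0573])]
scene hood_hinge [(0.94, [0.3431, -0.3193, 0.0242]), (0.61, [0.5571, -0.2856, 0.03])]
scene switchbox [(0.64, [0.5166, -0.3006, 0.0006]), (0.56, [0.295, -0.3327, -0.0005])]
(array([  -0. ,   -3.2, -106.7]), array([0., 0., 0.]))
tongue y [-0.01389492 -0.00137232  0.01076421] -0.09716164171097476 0.06347508777428454
hood y [-0.03831949  0.00031226  0.03722804] 523
hood x [-0.26015235  0.04103296]
```

Converted, -106 mm / 1000 = -0.106, -75 mm / 1000 = -0.075.

Call:
servo_tool(deltas="0.45 0 -0.003 -0.04 0 0 0;0.45 0 -0.003 -0.075 0 0 0;0.45 0 -0.003 -0.106 0 0 0;0.45 0 -0.003 -0.106 0 0 0;1 0 -0.003 -0.106 0 0 0;1 0 -0.003 -0.106 0 0 0;1 0 -0.003 -0.106 0 0 0;1 0 -0.003 -0.106 0 0 0")

```text
time: 18.18
ee_pos: [0.4433, -0.3217, 0.0441]
tcp_rot: [[0.959, 0.283, 0.003], [0.283, -0.959, -0.004], [0.002, 0.005, -1.0]]
wrist_force: [1.5, -6.5, 1.0]
finger_gap: 0.0257
grasp_force: 4.1
```

Call:
servo_tool(deltas="1 0 0 0 0 0 0;1 0 0 0 0 0 0;1 0 0 0 0 0 0")

```text
time: 18.43
ee_pos: [0.4435, -0.3223, 0.044]
tcp_rot: [[0.959, 0.283, 0.004], [0.283, -0.959, -0.005], [0.002, 0.006, -1.0]]
wrist_force: [1.1, -3.2, 6.7]
finger_gap: 0.025
grasp_force: 15.0
```

```bash
python3 - <<'E'
import numpy as np
u=np.array([.959,.284])
def T(t):return -122*np.cos(t)+30*np.sin(t),122*np.sin(t)+30*np.cos(t)
x0,z0=T(0)
for t in np.arange(.1,1.61,.1):
    x,z=T(t);print(round(t,1),np.round([*(u*(x-x0)),z-z0],1))
E
```

```text
0.1 [ 3.5  1.  12. ]
0.2 [ 8.   2.4 23.6]
0.3 [13.7  4.1 34.7]
0.4 [20.4  6.1 45.1]
0.5 [28.1  8.3 54.8]
0.6 [36.7 10.9 63.6]
0.7 [46.  13.6 71.5]
0.8 [56.1 16.6 78.4]
0.9 [66.8 19.8 84.2]
1.0 [78.  23.1 88.9]
1.1 [89.6 26.5 92.3]
1.2 [101.4  30.   94.6]
1.3 [113.4  33.6  95.6]
1.4 [125.5  37.2  95.3]
1.5 [137.4  40.7  93.8]
1.6 [149.2  44.2  91.1]
```

Converted, 78.4 mm / 1000 = 0.0784, 71.5 mm / 1000 = 0.0715.

Call:
servo_tool(deltas="1 0.0035 0.001 0.012 0 0 0;1 0.008 0.0024 0.0236 0 0 0;1 0.0137 0.0041 0.0347 0 0 0;1 0.0204 0.0061 0.0451 0 0 0;1 0.0281 0.0083 0.0548 0 0 0;1 0.0367 0.0109 0.0636 0 0 0;1 0.046 0.0136 0.0715 0 0 0;1 0.0561 0.0166 0.0784 0 0 0", force=8)

```text
time: 19.1
ee_pos: [0.4982, -0.3049, 0.1213]
tcp_rot: [[0.959, 0.283, 0.0], [0.283, -0.959, -0.003], [-0.001, 0.003, -1.0]]
wrist_force: [-0.2, -6.2, -0.7]
finger_gap: 0.0253
grasp_force: 8.0
```

```bash
python3 look.py j tongue; python3 - <<'E'
from h import *
o=0
for c in("top","scene"):
    W=cloud(dict(np.load(f"l_{c}.npz")));z=W[...,2]
    u=np.array([.959,.284]);n=np.array([-u[1],u[0]]);D=W[...,:2]-[.516,-.298];lx=D@u;ly=D@n
    k=(abs(ly)<.036)&(abs(lx)<.12)&(z>.03)&(z<.2)
    for a in np.arange(-.1,.12,.02):
        q=k&(abs(lx-a)<.01)
        if q.any(): print(c,round(a,2),q.sum(),np.round(np.percentile(z[q],[5,50,95]),3))
E
```

```text
19.1 [ 0.4981606  -0.30486675  0.12131888] [[0.959, 0.283, 0.0], [0.283, -0.959, -0.003], [-0.001, 0.003, -1.0]] [-0.2314114  -6.21162711 -0.74219235] [-0.75  0.27  1.66 -0.    1.21  0.53]
top tongue [(0.82, [0.4956, -0.3083, 0.1296]), (0.65, [0.2274, -0.3698, 0.0604]), (0.57, [0.6199, 0.0223, 0.1544])]
scene tongue [(0.95, [0.2322, -0.3633, 0.0555]), (0.57, [0.4952, -0.3038, 0.1395]), (0.5, [0.4682, 0.2285, 0.0538])]
top -0.04 1 [0.032 0.032 0.032]
top 0.02 33 [0.104 0.109 0.118]
top 0.04 96 [0.085 0.094 0.104]
top 0.06 121 [0.066 0.075 0.086]
top 0.08 27 [0.058 0.063 0.067]
scene -0.06 1 [0.03 0.03 0.03]
scene -0.04 4 [0.031 0.092 0.151]
scene -0.02 115 [0.118 0.147 0.184]
scene 0.0 192 [0.111 0.141 0.189]
scene 0.02 175 [0.105 0.116 0.126]
scene 0.04 172 [0.087 0.098 0.108]
scene 0.06 145 [0.065 0.079 0.088]
scene 0.08 34 [0.061 0.065 0.072]
```

Converted, 93.5 mm / 1000 = 0.0935, 17.2 mm / 1000 = 0.0172.

Call:
servo_tool(deltas="1 0.0109 0.002 0.0058 0 0 0;1 0.0223 0.005 0.0105 0 0 0;1 0.0339 0.0084 0.0139 0 0 0;1 0.0457 0.012 0.0162 0 0 0;1 0.0577 0.0155 0.0172 0 0 0;1 0.0698 0.019 0.0169 0 0 0;1 0.0817 0.0226 0.0154 0 0 0;1 0.0935 0.026 0.0127 0 0 0")

```text
time: 19.97
ee_pos: [0.5906, -0.2759, 0.132]
tcp_rot: [[0.959, 0.283, -0.003], [0.283, -0.959, 0.003], [-0.002, -0.004, -1.0]]
wrist_force: [-1.8, 2.4, 2.3]
finger_gap: 0.025
grasp_force: 8.0
```

Converted, 80 mm / 1000 = 0.08, 40 mm / 1000 = 0.04.

Call:
servo_tool(deltas="1 0 0 0 0 0 0;0.5 0 0 0 0 0 0;0.45 0 0 0 0 0 0;0.45 0 0 0 0 0 0;0.45 0 0 0 0 0 0;0.45 0 0 0.04 0 0 0;0.45 0 0 0.08 0 0 0;0.45 0 0 0.08 0 0 0")

```text
time: 20.63
ee_pos: [0.5947, -0.2803, 0.2225]
tcp_rot: [[0.959, 0.282, 0.012], [0.282, -0.959, -0.009], [0.009, 0.012, -1.0]]
wrist_force: [0.4, -0.6, 1.8]
finger_gap: 0.0508
grasp_force: 0.0
```

Converted, -134 mm / 1000 = -0.134, -114 mm / 1000 = -0.114.

Call:
servo_tool(deltas="1 -0.038 -0.011 0 0 0 0;1 -0.076 -0.023 0 0 0 0;1 -0.114 -0.034 0 0 0 0;1 -0.134 -0.04 0 0 0 0;1 -0.134 -0.04 0 0 0 0;1 -0.134 -0.04 0 0 0 0", force=20)

```text
time: 21.13
ee_pos: [0.4569, -0.318, 0.213]
tcp_rot: [[0.96, 0.281, 0.001], [0.281, -0.96, -0.0], [0.001, 0.001, -1.0]]
wrist_force: [1.0, 0.0, 0.3]
finger_gap: 0.0127
grasp_force: 0.0
```

```bash
python3 look.py k tongue switch_tip hood_hinge; python3 - <<'E'
from h import *
for c in("top","scene"):
    W=cloud(dict(np.load(f"l_{c}.npz")));z=W[...,2]
    u=np.array([.959,.284]);n=np.array([-u[1],u[0]]);D=W[...,:2]-[.516,-.298];lx=D@u;ly=D@n
    k=(abs(ly)<.036)&(lx>.0)&(lx<.16)&(z>.03)&(z<.2)
    for a in np.arange(0,.16,.015):
        q=k&(abs(lx-a)<.008)
        if q.any(): print(c,round(a,3),q.sum(),np.round(np.percentile(z[q],[5,50,95]),3))
b=cv2.imread("pics/k_scene.png")[130:260,160:300];a=cv2.imread("pics/k_top.png")[140:240,350:460]
cv2.imwrite("pics/k_crop.png",np.hstack([cv2.resize(a,(400,370),interpolation=2),cv2.resize(b,(400,370),interpolation=2)]))
E
```

```text
21.1333 [ 0.45689207 -0.31797538  0.21299945] [[0.96, 0.281, 0.001], [0.281, -0.96, -0.0], [0.001, 0.001, -1.0]] [1.0278423  0.02786135 0.26418747] [-0.83  0.11  1.65  0.    1.38  0.46]
top tongue [(0.73, [0.5852, -0.2753, 0.1477]), (0.63, [0.2237, -0.3701, 0.0594])]
top switch_tip [(0.29, [0.5897, 0.0209, 0.157])]
top hood_hinge [(0.55, [0.5573, -0.288, 0.0319])]
scene tongue []
scene switch_tip []
scene hood_hinge [(0.97, [0.5606, -0.2831, 0.0295]), (0.8, [0.3389, -0.3192, 0.0267])]
top 0.0 15 [0.03  0.033 0.037]
top 0.015 34 [0.03  0.032 0.036]
top 0.03 19 [0.03  0.031 0.033]
top 0.045 88 [0.031 0.118 0.123]
top 0.06 109 [0.114 0.118 0.123]
top 0.075 123 [0.114 0.121 0.171]
top 0.09 39 [0.115 0.119 0.122]
scene 0.045 34 [0.117 0.12  0.123]
scene 0.06 58 [0.116 0.12  0.123]
scene 0.075 171 [0.117 0.13  0.171]
scene 0.09 261 [0.041 0.093 0.121]
```

View pics/k_crop.png

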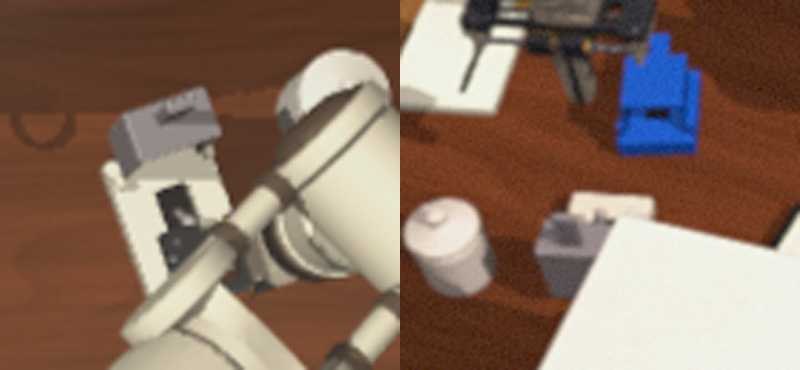

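The crop shows the hood standing open at (165,125) left, about 90 degrees. The toggle's dark base lies at (180,205), with the blue box untouched at right.

Converted, -167 mm / 1000 = -0.167, -155 mm / 1000 = -0.155.

Call:
servo_tool(deltas="1 0.016 0.006 -0.04 0 0 0;1 0.016 0.006 -0.08 0 0 0;1 0.016 0.006 -0.12 0 0 0;1 0.016 0.006 -0.155 0 0 0;1 0.016 0.006 -0.167 0 0 0;1 0.016 0.006 -0.167 0 0 0;1 0.016 0.006 -0.167 0 0 0")

```text
time: 22.12
ee_pos: [0.4741, -0.3119, 0.0466]
tcp_rot: [[0.959, 0.283, 0.001], [0.283, -0.959, -0.001], [0.0, 0.001, -1.0]]
wrist_force: [0.5, -0.3, 0.4]
finger_gap: 0.0004
grasp_force: 0.0
```

Call:
servo_tool(deltas="1 0.007 0.002 0 0 0 0;1 0.014 0.004 0 0 0 0;1 0.02 0.006 0 0 0 0;1 0.026 0.008 0 0 0 0;1 0.032 0.01 0 0 0 0;1 0.037 0.011 0 0 0 0;1 0.037 0.011 0 0 0 0")

```text
time: 22.7
ee_pos: [0.5097, -0.3011, 0.046]
tcp_rot: [[0.959, 0.284, -0.004], [0.284, -0.959, -0.002], [-0.004, 0.0, -1.0]]
wrist_force: [-7.6, -3.1, 5.1]
finger_gap: 0.0004
grasp_force: 4.9
```

Converted, 2 mm / 1000 = 0.002, 0.6 mm / 1000 = 0.0006.

Call:
servo_tool(deltas="1 0.002 0.0006 0 0 0 0;1 0.002 0.0006 0 0 0 0")

```text
time: 22.87
ee_pos: [0.5101, -0.301, 0.0459]
tcp_rot: [[0.959, 0.284, -0.007], [0.284, -0.959, -0.001], [-0.007, -0.0, -1.0]]
wrist_force: [-12.6, -4.1, 7.2]
finger_gap: 0.0005
grasp_force: 7.6
```

Converted, 160 mm / 1000 = 0.16, 130 mm / 1000 = 0.13.

Call:
servo_tool(deltas="1 -0.01 -0.003 0 0 0 0;1 -0.03 -0.009 0.015 0 0 0;1 -0.04 -0.012 0.05 0 0 0;1 -0.04 -0.012 0.09 0 0 0;1 -0.06 -0.03 0.13 0 0 0;1 -0.09 -0.06 0.16 0 0 0;1 -0.12 -0.08 0.16 0 0 0;1 -0.12 -0.08 0.16 0 0 0")

```text
time: 23.53
ee_pos: [0.3905, -0.384, 0.2092]
tcp_rot: [[0.96, 0.28, 0.002], [0.28, -0.96, -0.006], [0.001, 0.007, -1.0]]
wrist_force: [-0.4, -0.4, 0.0]
finger_gap: 0.0001
grasp_force: 0.0
```

```bash
python3 look.py m tongue switch_tip; python3 - <<'E'
from h import *
W=cloud(dict(np.load(f"l_top.npz")));z=W[...,2]
u=np.array([.959,.284]);n=np.array([-u[1],u[0]]);D=W[...,:2]-[.516,-.298];lx=D@u;ly=D@n
k=(abs(ly)<.012)&(abs(lx)<.045)&(z>.04)&(z<.08)
print(k.sum(),np.round(np.c_[lx[k],ly[k],z[k]],3).tolist()[:25])
k=(lx>.03)&(lx<.12)&(abs(ly)<.02)&(z>.14);print("tongue",np.median(lx[k]),z[k].max(),k.sum())
b=cv2.imread("pics/m_scene.png")[130:260,160:300];a=cv2.imread("pics/m_top.png")[160:230,360:440]
cv2.imwrite("pics/m_crop.png",np.hstack([cv2.resize(a,(420,370),interpolation=2),cv2.resize(b,(370,370),interpolation=2)]))
E
```

```text
23.5333 [ 0.39054115 -0.38400517  0.20919658] [[0.96, 0.28, 0.002], [0.28, -0.96, -0.006], [0.001, 0.007, -1.0]] [-0.40804327 -0.38041053  0.02795235] [-1.    0.09  1.69 -0.    1.36  0.29]
top tongue [(0.77, [0.5866, -0.2755, 0.1436])]
top switch_tip [(0.38, [0.525, -0.2934, 0.0575])]
scene tongue [(0.6, [0.5872, -0.2754, 0.151])]
scene switch_tip []
20 [[0.017, 0.001, 0.057], [0.015, 0.0, 0.065], [0.015, -0.004, 0.06], [0.014, 0.003, 0.06], [0.013, 0.0, 0.061], [0.012, -0.004, 0.056], [0.01, -0.006, 0.062], [0.011, 0.003, 0.056], [0.01, 0.001, 0.059], [0.008, -0.0, 0.067], [0.008, -0.006, 0.057], [0.008, 0.004, 0.055], [0.006, 0.003, 0.064], [0.005, -0.001, 0.06], [0.005, 0.004, 0.049], [0.004, 0.0, 0.048], [0.003, -0.004, 0.042], [0.002, 0.003, 0.041], [0.001, 0.0, 0.044], [0.0, -0.003, 0.043]]
tongue 0.07260792027231323 0.17523448972448077 39
```

View pics/m_crop.png

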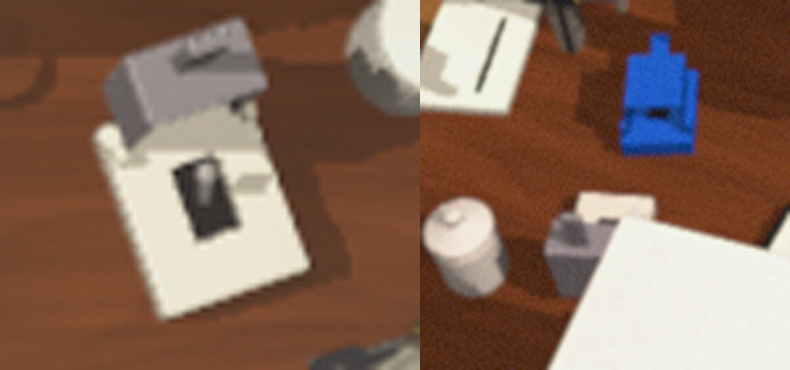

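The crop shows the toggle's tip at (205,178) left, at the hinge end of its dark slot, so it is over. Now I regrasp the tongue and lower the hood.

Converted, 198 mm / 1000 = 0.198, 175 mm / 1000 = 0.175.

Call:
servo_tool(deltas="0.45 0.035 0.019 0.006 0 0 0;0.45 0.07 0.038 0.012 0 0 0;0.45 0.105 0.057 0.016 0 0 0;0.45 0.14 0.076 0.016 0 0 0;0.45 0.175 0.095 0.016 0 0 0;0.45 0.198 0.107 0.016 0 0 0;0.45 0.198 0.107 0.016 0 0 0;0.45 0.198 0.107 0.016 0 0 0", force=8)

```text
time: 24.5
ee_pos: [0.5914, -0.2706, 0.2202]
tcp_rot: [[0.958, 0.287, -0.002], [0.287, -0.958, 0.001], [-0.001, -0.002, -1.0]]
wrist_force: [0.7, -0.5, -0.1]
finger_gap: 0.0498
grasp_force: 0.0
```

Converted, -91 mm / 1000 = -0.091, -60 mm / 1000 = -0.06.

Call:
servo_tool(deltas="0.45 0 0 -0.03 0 0 0;0.45 0 0 -0.06 0 0 0;0.45 0 0 -0.091 0 0 0;0.45 0 0 -0.091 0 0 0;1 0 0 -0.091 0 0 0;1 0 0 -0.091 0 0 0;1 0 0 -0.091 0 0 0;1 0 0 -0.091 0 0 0")

```text
time: 25.17
ee_pos: [0.592, -0.2747, 0.1337]
tcp_rot: [[0.959, 0.283, 0.004], [0.283, -0.959, -0.004], [0.003, 0.005, -1.0]]
wrist_force: [3.0, -11.5, -2.7]
finger_gap: 0.0258
grasp_force: 6.1
```

Call:
servo_tool(deltas="1 0 0 0 0 0 0;1 0 0 0 0 0 0")

```text
time: 25.33
ee_pos: [0.5922, -0.2754, 0.1337]
tcp_rot: [[0.959, 0.283, 0.005], [0.283, -0.959, -0.005], [0.003, 0.007, -1.0]]
wrist_force: [1.5, -5.1, 1.6]
finger_gap: 0.0249
grasp_force: 8.0
```

Call:
servo_tool(deltas="1 -0.014 -0.006 0.0026 0 0 0;1 -0.032 -0.012 0.0035 0 0 0;1 -0.044 -0.0155 0.0025 0 0 0;1 -0.056 -0.019 0 0 0 0;1 -0.0675 -0.0225 -0.0032 0 0 0;1 -0.079 -0.026 -0.008 0 0 0;1 -0.0895 -0.029 -0.0137 0 0 0;1 -0.0995 -0.032 -0.0206 0 0 0")

```text
time: 26.0
ee_pos: [0.4922, -0.3069, 0.1132]
tcp_rot: [[0.959, 0.283, 0.005], [0.283, -0.959, -0.005], [0.003, 0.006, -1.0]]
wrist_force: [1.0, -1.5, 2.8]
finger_gap: 0.0251
grasp_force: 8.0
```

Converted, -73 mm / 1000 = -0.073, -71 mm / 1000 = -0.071.

Call:
servo_tool(deltas="1 -0.0093 -0.0027 -0.0079 0 0 0;1 -0.0179 -0.0053 -0.0167 0 0 0;1 -0.0256 -0.0075 -0.0264 0 0 0;1 -0.0323 -0.0095 -0.0368 0 0 0;1 -0.038 -0.0112 -0.0479 0 0 0;1 -0.0425 -0.0126 -0.0595 0 0 0;1 -0.046 -0.0136 -0.071 0 0 0;1 -0.046 -0.0136 -0.073 0 0 0")

```text
time: 26.67
ee_pos: [0.4458, -0.3216, 0.0377]
tcp_rot: [[0.959, 0.283, 0.003], [0.283, -0.959, -0.006], [0.002, 0.006, -1.0]]
wrist_force: [-0.8, -5.7, 11.2]
finger_gap: 0.0251
grasp_force: 8.0
```

Call:
servo_tool(deltas="1 0 0 -0.002 0 0 0;0.4 0 0 0 0 0 0;0.4 0 0 0 0 0 0;0.4 0 0 0 0 0 0;0.4 0 0 0 0 0 0;0.4 0 0 0.03 0 0 0;0.4 0 0 0.07 0 0 0;0.4 0 0 0.11 0 0 0")

```text
time: 27.33
ee_pos: [0.4438, -0.3168, 0.1466]
tcp_rot: [[0.959, 0.283, -0.003], [0.283, -0.959, 0.004], [-0.002, -0.005, -1.0]]
wrist_force: [1.5, -1.5, 0.6]
finger_gap: 0.0552
grasp_force: 0.0
```

Converted, 180 mm / 1000 = 0.18, 140 mm / 1000 = 0.14.

Call:
servo_tool(deltas="0.4 -0.02 0.03 0.04 0 0 0;0.4 -0.04 0.06 0.06 0 0 0;0.4 -0.06 0.1 0.06 0 0 0;0.4 -0.08 0.14 0.06 0 0 0;0.4 -0.09 0.18 0.06 0 0 0;0.4 -0.09 0.18 0.06 0 0 0")

```text
time: 27.83
ee_pos: [0.3531, -0.1344, 0.2062]
tcp_rot: [[0.959, 0.285, -0.001], [0.285, -0.959, 0.002], [-0.0, -0.003, -1.0]]
wrist_force: [1.1, -1.1, 0.2]
finger_gap: 0.0548
grasp_force: 0.0
```

```bash
python3 look.py n tongue shutter pole jar case spoonrest bowl; python3 - <<'E'
from h import *
u=np.array([.959,.284]);n=np.array([-u[1],u[0]])
for f in("top0","l_top","scene0","l_scene"):
    W=cloud(dict(np.load(f+".npz")));z=W[...,2];D=W[...,:2]-[.516,-.298];lx=D@u;ly=D@n
    for a in(-.08,-.03,.0,.03):
        k=(abs(ly)<.01)&(abs(lx-a)<.012)&(z>.05)&(z<.1);print(f,a,k.sum(),np.round(np.median(z[k]),4) if k.any() else 0,end="; ")
    print()
E
```

```text
27.8333 [ 0.35306162 -0.13438821  0.20617198] [[0.959, 0.285, -0.001], [0.285, -0.959, 0.002], [-0.0, -0.003, -1.0]] [ 1.14964703 -1.06941398  0.20569861] [-0.69 -0.39  2.11  0.    1.42  0.59]
top tongue [(0.92, [0.4371, -0.3211, 0.0567]), (0.68, [0.2253, -0.369, 0.0586])]
top shutter [(0.84, [0.6197, 0.0231, 0.1563])]
top pole [(0.94, [0.1718, 0.4057, 0.0111]), (0.81, [0.4671, 0.2297, 0.0528]), (0.67, [0.3271, 0.1599, 0.0052])]
top jar [(0.81, [0.6074, -0.4416, 0.0009])]
top case [(0.7, [0.4445, -0.0175, 0.002])]
top spoonrest [(0.62, [0.5861, 0.02, 0.155]), (0.61, [0.6354, 0.4636, -0.0003])]
top bowl []
scene tongue [(0.76, [0.2315, -0.3667, 0.0558]), (0.72, [0.4394, -0.3229, 0.0612]), (0.49, [0.5907, 0.2139, 0.0451])]
scene shutter []
scene pole [(0.81, [0.1688, 0.4117, 0.0155]), (0.64, [0.4678, 0.2304, 0.0541]), (0.6, [0.3222, 0.158, 0.0076])]
scene jar [(0.7, [0.6056, -0.4382, 0.0011])]
scene case [(0.59, [0.4436, -0.0196, -0.0005]), (0.4, [0.6038, -0.4388, 0.0001])]
scene spoonrest [(0.88, [0.6373, 0.4586, 0.0038])]
scene bowl []
top0 -0.08 42 0.0627; top0 -0.03 44 0.0739; top0 0.0 43 0.0733; top0 0.03 42 0.0747; 
l_top -0.08 45 0.0636; l_top -0.03 46 0.0739; l_top 0.0 44 0.0738; l_top 0.03 44 0.0733; 
scene0 -0.08 30 0.0646; scene0 -0.03 34 0.0753; scene0 0.0 31 0.0744; scene0 0.03 38 0.0753; 
l_scene -0.08 35 0.0644; l_scene -0.03 31 0.0744; l_scene 0.0 32 0.0752; l_scene 0.03 36 0.0751;
```

View pics/n_top.png

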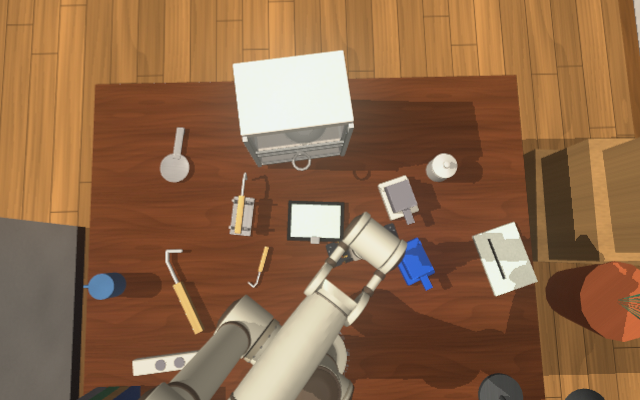

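The final top picture shows the hood shut at (398,197), the shutter's ring down at (302,163) and the pole back in its rest at (240,208). The jar, case and spoon rest are where they were; the bowl is only faintly visible in the cabinet. The arm is clear of everything.

```bash
python3 -c "
from bench import env
print(env.close_job())"
```

```text
the job is handed in; nothing more can be done
None
```

I handed the job in at about 28 s: the shutter was pulled fully down with the pole, the pole is back in its rest, the toggle is flipped over to its stop and the hood is shut again; no verdict came back.

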